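Twist a spring channel nut into a strut and set it against the stop

ROBOT

A 7-joint arm with a two-finger parallel gripper is mounted at the origin on a cart in front of the work surface, level with it; the furniture and walls round the work are solid. World frame = base frame: x ahead of the robot, y to its left, z up, the work surface at z = 0. Lengths are in m, angles in rad, forces in N, time in s.
With the tool pointing down it reaches from about 0.35 to 0.9 m from the base axis. Payload 8.1 kg.
Tool frame: the origin (TCP) lies on the centre line of the jaws, within the pads' length; the fingertips stand 19 mm ahead of it and the grasp point (between the pads) is the TCP (arm.tip_reach is the distance from the TCP to the fingertips, in m); z points along the fingers, y is the line along which they close (so a half turn about z gives the same grasp; the last joint's range is limited). The gripper opens to 92 mm and grips with 3 to 60 N. Pads are 19 mm wide; open, the fingers measure 130 mm over their backs; the gripper's body (75 mm by 190 mm) begins 47 mm behind the grasp point.
Start: joints at [-1.216, 0.434, 0.025, 1.573, -0.012, 1.134, -0.075], TCP at [0.276, 0.561, 0.246] pointing down, gripper open.
Joint ranges: [-2.62, 2.62], [-0.44, 2.09], [-1.27, 1.32], [0.08, 2.57], [-1.32, 4.46], [0.12, 2], [-2.74, 2.74]. Speed limits (rad/s): [2.22, 2.22, 3.01, 3.01, 3.14, 3.14, 3.14].

INTERFACE

Orientations are given as a rotation vector (axis times angle).
In Python, from cell import arm gives the robot as it stands.
- The arm moves only by the tool arm_command, never from a script. Its argument "targets" is a list that holds one entry, the list of rows, each a list of 6 numbers: the shift along the tool's x, y, z in m, then the turn, a rotation vector about the tool's x, y, z in rad. A call has 1 to 10 rows; each row shifts and turns the commanded pose from where the row before left it, along the tool's axes as they then stand; what a row does not reach is not made up. A row lasts 1/8 s, in which the tool goes at most 62.5 mm and 10.7 degrees, less where a joint would pass 70% of its speed; a pose out of reach is approached as far as the arm can. A call with a gripper value outside its range is refused whole. "jaw" is the finger opening in m, from 0 to 0.0918, set as the call begins (left out, the last holds). The fingers move at their own pace and stop on an object; "newtons" is the grip in N (left out, the last holds). Time passes only in rows, so rows that do not move let the fingers close. It gives the time, the measured TCP pose, the force, the opening and the grip force at its end, in the units of the state.
- arm.observe(): the state, without advancing time (a new reading comes with each control period).
- arm.get_image(name): name is "side" or "top"; returns a dict with "pixels" (384x512x3 uint8, red, green, blue), "z_map" (384x512 float32, m along the optical axis (not along the pixel's ray), 0 where there is no reading), "fx", "fy", "cx", "cy" (pixels), "xyz" and "rotation" of the camera in the world. Camera axes: x right, y down, z forward; pixel columns grow to the right and rows downward; lengths in m; the calibration is good to about 2 mm. A picture is of the moment at which its call begins.
- arm.sign_off(): hands the job in; it is judged then, once.
The state is a dict: "clock": time; "joints": joint angles; "dq": joint speeds; "joint_efforts": joint torques, N m; "position": TCP position; "ee_rot": TCP orientation; "force": force on the tool from outside, world axes, zero at the start; "ft_torque": the same for the moment, N m; "width": opening from 0.0 (shut) to 1.0 (fully open); "gripper_force": force on a finger pad.
Only numpy, scipy, OpenCV 4.12 (cv2) and the standard library are available. Lean on these libraries where they do the work, as an engineer would, in place of code of your own. Each camera call takes 0.05 s, during which the arm holds its last target. There are 200 camera calls.

TASK

Take the spring channel nut by its grip out of the wooden stand, lower its bar lengthwise through the slot of the strut channel at about mid-length, press it down against its spring, twist it a quarter turn clockwise (seen from above) and let it rise so that its grooves catch the channel lips. Then slide the caught nut along the channel until it bears firmly but gently on the tip of the stop screw, and let go, leaving it caught and touching the screw. Do not force the nut, and leave the things around alone.

Things in the scene. Friction and masses are not known exactly. Their poses are not given: they have to be found in the camera images.
- nut: Loose steel channel nut, 0.14-0.24 kg. Origin: centre of its bar's underside, z up. Bar 34 (x) x 19 (y) x 8 high, lower edges bevelled; two grooves along y in its top, at x = -12 and +12, 4.5 wide, 3 deep. Corners +x-y and -x+y are rounded: in the channel it turns only clockwise seen from above; the other corners meet the walls about 7 degrees past the quarter turn. Round neck, diameter 16, z 8 to 24.
- nut_grip (a point): Centre of the nut's grey block grip, 28 (nut x) x 20 (nut y) x 42 high, at z = 45 in the nut's frame (grip from z 24 to 66). Same axes as the nut.
- nut_foot (a point): Under the nut's bar hangs a sprung foot, diameter 14, underside 31 below the nut's origin when free (this point, fixed to the nut). It can be pushed up 14: 2 N at first, then 0.7 N more per mm. The foot hangs in the stand's hole at the start.
- stand: Fixed light wooden block 64 x 64 x 45 high with a square hole, 18 wide, in the middle of its top, in which the foot of the nut hangs; the nut's bar rests on the top. Origin: centre of the underside.
- strut: Fixed steel strut channel, open side up, on a plywood board 90 x 270 x 12. Origin: centre of the board's underside, z up, channel along y. Channel 41 wide, 220 long, capped ends, top at z = 53, floor at z = 14.5, inner width 36. Slot 22 wide (x -11 to 11) between lips turned down, 2.5 thick, lower edges at z = 45.5.
- slot (a point): Middle of the slot, at the channel's top (z = 53 in the strut's frame), strut axes. The nut goes in with its x along y here. Nut origin heights in the strut's frame: 45.5 when its foot meets the floor; below 37.5 it can turn (about 36 is good, 31.5 is the end of the spring); caught, with its x across, it stands at 40.5 and can still be slid along y with some 2 to 6 N of drag.
- end_stop: Fixed aluminium stop clamped over the strut near its +y end, same axes. Origin: centre of the underside of its crosspiece (49 x 24 (y) x 11 high), on the channel's top. The nut goes in on its -y side, at or beyond the slot's middle (y 0 to -80 in the strut's frame; about -35 is good).
- stop_axis (a point): Point on the stop screw's axis in the end stop (5.5 above its origin). The steel screw, diameter 6, runs along y on the slot's centre line; its tip, towards -y, lies 34 to 46 from here: it differs each time and is not measured. It meets the nut's neck, so the nut's axis is then 8 farther. About 5 N on it is right, above 25 N is too much.
- roller_cover: Bystander: paint roller sleeve, 106 x 38 x 40, lying on the table.
- sander_block: Bystander: sanding block, 62 x 115 x 31, lying on the table.
- dose_cup: Bystander: small clear cup, 51 across, 35 high, standing on the table.
- duct_tape: Bystander: black roll of tape, 104 across, 50 high, lying on the table.
Not all that is in view belongs to the job. Of the things like the nut, leave any that is orange or red; of the rest the smaller one is meant.

How it is judged:
On the way, in this order (a step that is already met when the one before it is completed fails the run):
1. the nut is pressed down lengthwise in the channel, its bar's top below the lower edges of the lips (z of nut in the frame of strut below 0.0375 m and angle between the x axis of nut and the y axis of strut, either way round below 0.3 rad and x of nut in the frame of strut between -0.004 and 0.004 m), for 0.05 s.
2. turned across the channel and risen, so that the grooves hold the lips (z of nut in the frame of strut between 0.039 and 0.0425 m and angle between the x axis of nut and the x axis of strut, either way round below 0.14 rad), for 0.1 s.
3. caught, it is pushed against the stop screw with at least 2 N (contact force between nut and end_stop above 2 N and angle between the x axis of nut and the x axis of strut, either way round below 0.14 rad), for 0.1 s.
At the end, for the whole second after the job is handed in: The nut stands released and still in the strut, upright within 0.08 rad, across the channel within 0.14 rad, its grooves up on the lips (origin 39 to 42.5 mm above the strut's origin), centred within 3 mm, its neck within 2 mm of the stop screw's tip (all of step 2 and angle between nut's own z axis and vertical below 0.08 rad and x of nut in the frame of strut between -0.003 and 0.003 m and horizontal distance between nut and stop_screw_c0 below 0.04 m and linear speed of nut below 0.01 m/s); the robot touches nothing.
It fails at once if the nut is pushed against the stop with more than 25 N (contact force between nut and end_stop above 25 N).
It fails at once if the nut is forced in the strut with more than 40 N (contact force between nut and strut above 40 N).
It fails at once if a thing near the work is shifted by more than 30 mm (distance of any of roller_cover, sander_block, dose_cup, duct_tape from where it was at the start of the episode above 0.03 m).
It also fails if it takes over 70 s, if anything falls off the work surface, if the arm or the gripper's body presses on something with over 40 N, if the wrist force passes 120 N, or if a joint passes its speed limit or range.

## Working session

There is one attempt and no reset: what is moved stays moved. The work goes in short steps, Python scripts to look and compute and a tool call to move; the robot and the scene stay as the last step left them, time stands still between calls to the robot, and variables do not carry over. Pictures are saved under pics/ and viewed, at most 13 in all, crops included, and the job is handed in when it is done.

Besides the shell and the picture viewer there is one more tool, called as a command line: name --argument value ..., lists and objects as JSON in quotes. arm_command: Moves the arm, as the interface text tells. Its arguments: {"type":"object","properties":{"targets":{"type":"array","items":{"type":"array","items":{"type":"array","items":{"type":"number"}}}},"jaw":{"type":"number"},"newtons":{"type":"number"}},"required":["targets"]}

```bash
mkdir -p pics; cat > h.py <<'E'
import numpy as np,cv2
from cell import arm
def snap(n):
    d=arm.get_image(n); np.savez('%s.npz'%n,**d); return d
def load(n): return dict(np.load('%s.npz'%n))
def cloud(d):
    z=d['z_map'];v,u=np.mgrid[:z.shape[0],:z.shape[1]]
    p=np.stack([(u-d['cx'])/d['fx']*z,(v-d['cy'])/d['fy']*z,z],-1)
    R=np.array(d['rotation'])
    from scipy.spatial.transform import Rotation as Ro
    if R.shape!=(3,3): R=Ro.from_rotvec(R).as_matrix()
    w=p@R.T+np.array(d['xyz']); w[z==0]=np.nan; return w
E
python3 - <<'E'
from h import *
print(arm.observe())
a=snap('top');b=snap('side')
print(a['rotation'],a['xyz'],b['rotation'],b['xyz'],a['fx'],b['fx'])
cv2.imwrite('pics/top1.png',a['pixels'][...,::-1]);cv2.imwrite('pics/side1.png',b['pixels'][...,::-1])
E
```

```text
{'clock': 0.0, 'joints': array([-1.21559198,  0.43520814,  0.02499386,  1.5741105 , -0.01159268,
        1.13399818, -0.07510329]), 'dq': array([ 2.07832093e-03,  7.89560213e-05,  4.07577986e-04, -4.10191377e-04,
        9.54398725e-04,  5.58288170e-04, -6.98435094e-04]), 'joint_efforts': array([ 1.07651871e-03, -6.67858171e+01,  9.85381790e-01, -3.14450562e+01,
       -6.04390819e-02,  4.27921931e-02,  1.62728306e-04]), 'position': array([0.27608372, 0.56017138, 0.24494924]), 'ee_rot': array([-7.12944104e-01, -3.05941786e+00,  2.46005243e-03]), 'force': array([-0.43057347, -0.84723565, -0.90147422]), 'ft_torque': array([-0.03101084,  0.01293435, -0.01922299]), 'gripper_force': 0.0, 'width': 0.9986976727222326}
[-2.11083222  2.15650196 -0.20717456] [ 0.32372425 -0.02127792  1.25775968] [-2.04782408  0.56779476 -0.30337833] [ 0.06744521 -0.82847848  0.63100548] 419.5518572119152 409.9687826153957
```

View pics/top1.png

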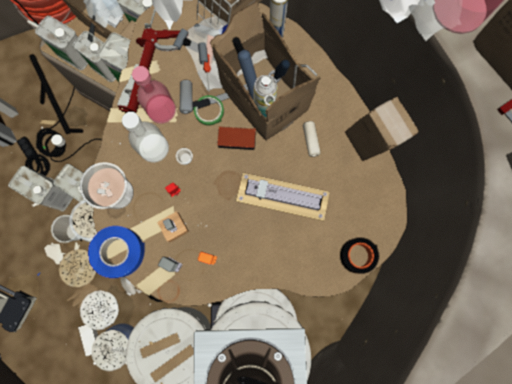

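View pics/side1.png

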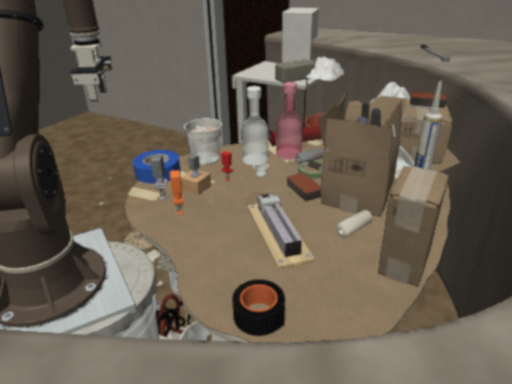

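The top view shows the stand with a grey nut at about (173,226) and a larger grey decoy at (168,265). The strut runs from (240,185) to (328,208), with its end stop near (262,188) at the left end. The red and orange decoys are at (173,188) and (207,258). The side view shows the grey nut in the wooden stand at about (195,165).

```bash
python3 - <<'E'
from h import *
a=load('top');w=cloud(a);b=load('side')
c=a['pixels'][170:290,130:340,::-1]; c=cv2.resize(c,None,fx=3.8,fy=3.8,interpolation=cv2.INTER_CUBIC)
cv2.imwrite('pics/topc.png',c)
c=b['pixels'][140:270,130:320,::-1]; c=cv2.resize(c,None,fx=4.2,fy=4.2,interpolation=cv2.INTER_CUBIC)
cv2.imwrite('pics/sidec.png',c)
def rect(m,name):
    n,l,s,cc=cv2.connectedComponentsWithStats(m.astype(np.uint8))
    for i in range(1,n):
        if s[i,4]<8: continue
        p=w[l==i]; r=cv2.minAreaRect((p[:,:2]*1000).astype(np.float32))
        print(name,s[i,4],cc[i].round(1),'rect',np.round(r[0],1),np.round(r[1],1),round(r[2],1),'zmed',np.median(p[:,2]).round(4),p[:,2].max().round(4))
roi=np.zeros(w.shape[:2],bool);roi[165:290,125:345]=1
z=w[...,2]
rect(roi&(z>0.075)&(z<.2),'hi')
rect(roi&(z>0.035)&(z<.068),'mid')
rect(roi&(z>0.006)&(z<.2),'low')
E
```

```text
hi 66 [126.1 186.8] rect [555.1 332.3] [14.7 57.6] 81.5 zmed 0.1109 0.1321
hi 89 [171.2 187.4] rect [553.6 211.2] [19.7 29.4] 32.7 zmed 0.0949 0.1027
hi 102 [168.6 223.7] rect [449.5 215.1] [28.9 20.1] 23.9 zmed 0.1084 0.1147
hi 150 [205.9 257.4] rect [355.  110.7] [38.7 25.8] 70.6 zmed 0.1239 0.1307
hi 212 [168.2 263.7] rect [340.7 211.1] [41.5 28.1] 60.4 zmed 0.1354 0.1412
mid 731 [280.5 193.1] rect [ 532.7 -109.1] [225.7  54.3] 75.0 zmed 0.0527 0.0674
mid 55 [128.7 193.2] rect [551.5 343. ] [14.4 67.1] 81.8 zmed 0.0506 0.0676
mid 30 [175.4 191.8] rect [549.9 208. ] [ 9.7 33.2] 38.3 zmed 0.0391 0.0671
mid 402 [173.  226.1] rect [449.9 216.2] [64.7 64.5] 28.4 zmed 0.044 0.0562
mid 565 [131.9 250.4] rect [382.4 325.7] [133.  45.] 2.0 zmed 0.0487 0.0553
mid 35 [343.3 254.5] rect [ 358.1 -275.8] [ 6.3 45.9] 85.5 zmed 0.0463 0.0539
mid 20 [214.8 259.4] rect [350.4  92.8] [ 6.4 22. ] 72.3 zmed 0.0467 0.0532
mid 36 [178.6 266.4] rect [332.7 197.7] [16.6 26.3] 62.6 zmed 0.0515 0.0551
low 2594 [283.1 195.9] rect [ 536.6 -110.3] [270.2  92.7] 75.7 zmed 0.0135 0.0715
low 185 [128.1 191.2] rect [549.2 340.3] [28.7 72. ] 77.7 zmed 0.0602 0.1321
low 137 [172.6 188.8] rect [551.8 219.4] [27.8 50. ] 8.1 zmed 0.0914 0.1027
low 564 [172.9 226.2] rect [449.9 216.2] [64.8 64.5] 28.6 zmed 0.0444 0.1147
low 685 [133.  250.8] rect [380.  326.9] [ 47.2 136. ] 89.7 zmed 0.048 0.0553
low 73 [342.7 254.6] rect [ 357.4 -278.3] [11.3 61.2] 86.7 zmed 0.0331 0.0539
low 171 [207.  257.6] rect [354.6 109.6] [41.2 25.8] 70.6 zmed 0.1234 0.1307
low 254 [169.7 264. ] rect [340.  209.8] [44.4 28.1] 60.4 zmed 0.1345 0.1412
```

View pics/topc.png

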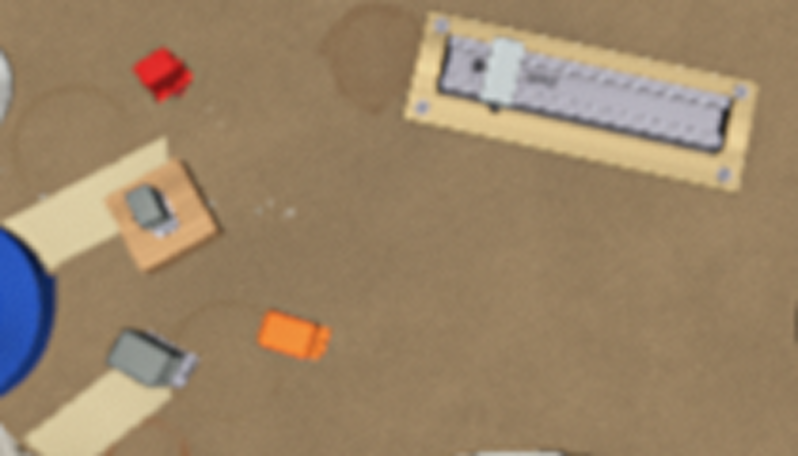

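View pics/sidec.png

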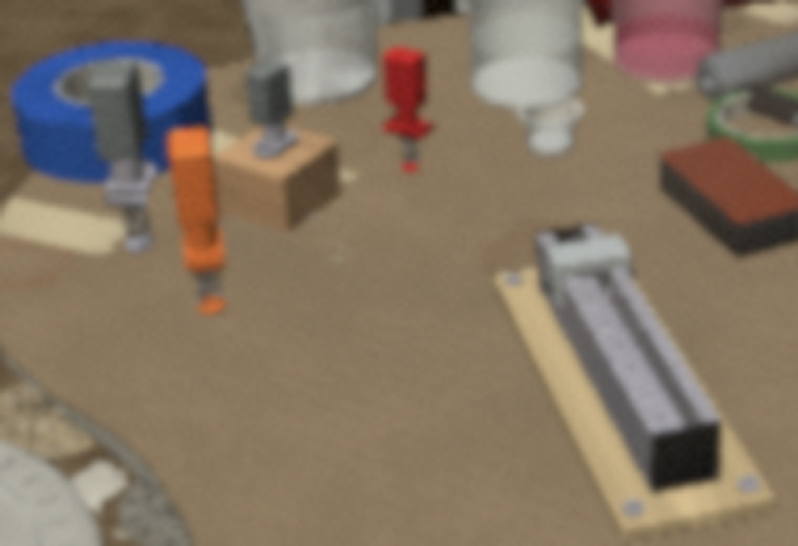

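The crops confirm it: the nut with the smaller grey grip sits in the stand (top crop about (150,208)). The end stop crosspiece is at about (503,72) and its screw points right, towards the channel's middle. Next I'll refine the poses using both cameras.

```bash
cat > m.py <<'E'
from h import *
def fit(p,name):
    if len(p)<6: return
    r=cv2.minAreaRect((p[:,:2]*1000).astype(np.float32)); q=p[:,:2].mean(0)*1000
    print(name,len(p),'rect',np.round(r[0],1),np.round(r[1],1),round(r[2],1),'mean',q.round(1),'z',np.median(p[:,2]).round(4))
E
python3 - <<'E'
from m import *
for n in('top','side'):
    w=cloud(load(n));x,y,z=np.moveaxis(w,-1,0)
    g=(np.hypot(x-.45,y-.216)<.03)
    fit(w[g&(z>.108)],n+' griptop')
    fit(w[(np.hypot(x-.45,y-.216)<.06)&(abs(z-.045)<.004)],n+' standtop')
    c,s=np.cos(np.radians(75.6)),np.sin(np.radians(75.6))
    u=(x-.5366)*c+(y+.1103)*s; v=(x-.5366)*s-(y+.1103)*c   # u along strut y, v along strut x
    R=(abs(u)<.15)&(abs(v)<.06)
    fit(w[R&(z>.006)],n+' all')
    fit(w[R&(z>.048)],n+' channel')
    fit(w[R&(z>.060)],n+' stop')
    p=R&(z>.049)&(z<.057)
    for a in np.arange(-.10,.05,.03):
        k=p&(u>a)&(u<a+.03); print(n,'channel u',round(a,2),'v',np.round(np.percentile(v[k]*1000,[2,50,98]),1) if k.any() else '')
    k=R&(z>.06); print('stop u,v',np.percentile(u[k],[2,98])*1000,np.percentile(v[k],[2,98])*1000,np.median(z[k]))
    k=R&(z<.04)&(z>.01)&(abs(v)<.015)&(abs(u)<.1); print('slot px',k.sum(),np.percentile(v[k],[5,50,95])*1000 if k.any() else '')
    k=R&(z>.006); print('all u,v',np.percentile(u[k],[.5,99.5])*1000,np.percentile(v[k],[.5,99.5])*1000)
E
```

```text
top griptop 54 rect [449.5 215.3] [27.8 18.4] 21.5 mean [450.4 216. ] z 0.1105
top standtop 334 rect [449.9 216.2] [64.7 64.5] 28.4 mean [448.4 214.3] z 0.0442
top all 2598 rect [ 544.5 -105.3] [283.6 104.5] 76.1 mean [ 533.7 -109.5] z 0.0135
top channel 640 rect [ 535.1 -109.7] [225.7  49.4] 75.0 mean [538.6 -99.1] z 0.0535
top stop 144 rect [553.5 -46.8] [49.6 47.9] 28.1 mean [552.1 -46.8] z 0.0633
top channel u -0.1 v [-18.8 -11.1  20.9]
top channel u -0.07 v [-20.2 -11.2  20.5]
top channel u -0.04 v [-20.5 -10.9  19.7]
top channel u -0.01 v [-20.  -11.4  20.1]
top channel u 0.02 v [-20.2   5.2  19.6]
top channel u 0.05 v [-25.5 -13.9  19.2]
stop u,v [39.07399034 85.50530466] [-23.98747546  22.33438836] 0.06332348171602753
slot px 306 [-2.87226174  4.91681626 14.35924797]
all u,v [-133.06213361  133.32108185] [-44.8431936   45.37179648]
side griptop 37 rect [449.8 215.3] [28.2 20.5] 21.4 mean [448.8 214. ] z 0.1116
side standtop 203 rect [449.7 217.7] [70.5 66.9] 27.3 mean [447.1 209. ] z 0.0461
side all 2492 rect [ 536.3 -109.2] [273.7  91.9] 76.0 mean [ 521.3 -135.5] z 0.0172
side channel 663 rect [ 536.7 -108.9] [231.1  54. ] 74.8 mean [ 534.1 -111.8] z 0.0547
side stop 143 rect [547.4 -50.1] [59.  49.5] 40.8 mean [549.7 -50.1] z 0.0646
side channel u -0.1 v [-21.  -11.7  19.7]
side channel u -0.07 v [-20.8 -11.7  19.4]
side channel u -0.04 v [-21.  -11.4  19.7]
side channel u -0.01 v [-21.2 -12.   18.9]
side channel u 0.02 v [-21.3  -1.4  18.6]
side channel u 0.05 v [-26.1 -14.3  19.9]
stop u,v [25.49606893 84.64543025] [-25.31070997  20.55505889] 0.06460092633413805
slot px 116 [ 6.69802713 10.41917236 14.68755318]
all u,v [-134.58704864  127.55456506] [-46.08313897  43.74396375]
```

```bash
cat > go.py <<'E'
import sys; from h import *
from scipy.spatial.transform import Rotation as Ro
# usage: go.py x y z yaw(deg, of tool y) -> tool-frame shift, then tool-frame turn
s=arm.observe(); R=Ro.from_rotvec(s['ee_rot']); M=R.as_matrix()
x,y,z,a=map(float,sys.argv[1:5]); a=np.radians(a)
Y=np.array([np.cos(a),np.sin(a),0]);Z=np.array([0,0,-1.]);T=np.stack([np.cross(Y,Z),Y,Z],1)
d=M.T@(np.array([x,y,z])-s['position']); r=Ro.from_matrix(M.T@T).as_rotvec()
print('t',s['clock'],'pos',s['position'].round(4),'yaw',np.degrees(np.arctan2(M[1,1],M[0,1])).round(2),'tilt',M[:2,2].round(4),'F',s['force'].round(1),'w',s['width'],'q',s['joints'].round(2))
print('shift',d.round(4),'turn',r.round(4))
E
python3 go.py .4497 .2155 .20 22
```

```text
t 0.1 pos [0.2761 0.5602 0.245 ] yaw 63.76 tilt [-0.0005 -0.0014] F [ 0.3  0.6 -0.2] w 0.9995819928880293 q [-1.22  0.44  0.02  1.57 -0.01  1.13 -0.08]
shift [-0.3081 -0.2324  0.0454] turn [-1.400e-03  7.000e-04  7.289e-01]
```

arm_command --targets '[[[-0.0385,-0.029,0.0056,0,0,0],[-0.0385,-0.029,0.0056,0,0,0],[-0.0385,-0.029,0.0056,0,0,0],[-0.0385,-0.029,0.0056,0,0,0],[-0.0385,-0.029,0.0056,0,0,0],[-0.0385,-0.029,0.0056,0,0,0],[-0.0385,-0.029,0.0056,0,0,0],[-0.0385,-0.029,0.0056,0,0,0],[0,0,0,0,0,0.18],[0,0,0,0,0,0.18]]]' --jaw 0.06 --newtons 5

```text
clock: 1.35
position: [0.4501, 0.2154, 0.2007]
ee_rot: [-1.26, -2.877, 0.001]
force: [-0.2, 0.4, -0.5]
width: 0.654
gripper_force: 0.0
```

arm_command --targets '[[[0,0,0,0,0,0.18],[0,0,0,0,0,0.18],[0,0,0,0,0,0],[0,0,0,0,0,0]]]'

```text
clock: 1.85
position: [0.4498, 0.2164, 0.2008]
ee_rot: [-1.74, -2.616, 0.0]
force: [1.0, -0.6, 0.2]
width: 0.652
gripper_force: 0.0
```

```bash
python3 go.py .4497 .2155 .100 22; python3 - <<'E'
from m import *
for n in('top','side'):
    d=snap(n);w=cloud(d);x,y,z=np.moveaxis(w,-1,0)
    g=(np.hypot(x-.45,y-.216)<.03); fit(w[g&(z>.105)&(z<.116)],n+' griptop')
cv2.imwrite('pics/side2.png',cv2.resize(d['pixels'][60:230,100:300,::-1],None,fx=3.5,fy=3.5))
E
```

```text
t 1.85 pos [0.4498 0.2164 0.2008] yaw 22.75 tilt [-0.0002 -0.0002] F [ 1.  -0.6  0.2] w 0.6516683067876866 q [-0.78  0.28  0.28  1.95 -0.1   0.93 -0.05]
shift [-0.0008 -0.0004  0.1008] turn [-0.0003  0.0001  0.0132]
side griptop 47 rect [448.4 214.6] [28.2 21.5] 28.6 mean [448.2 212. ] z 0.1114
```

View pics/side2.png

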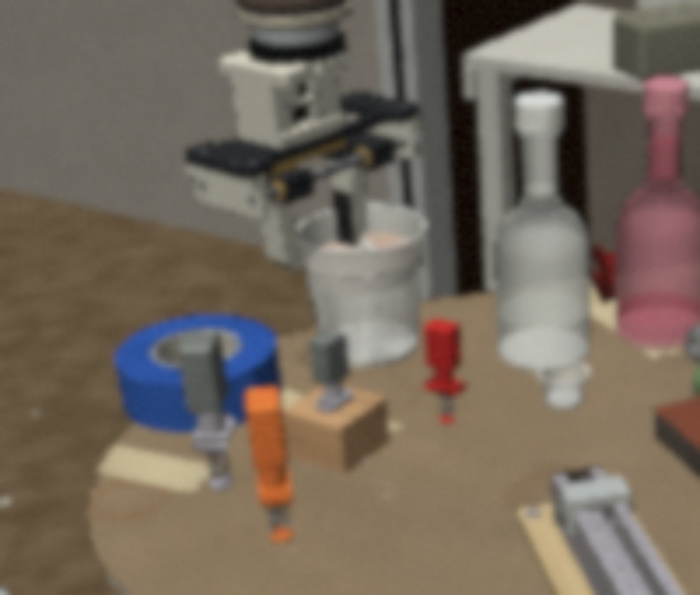

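The open gripper is above the nut (nut at about (330,365), gripper at about (320,180)). The decoys are clear of it.

arm_command --targets '[[[-0.0008,-0.0004,0.033,0,0,0],[0,0,0.033,0,0,0],[0,0,0.033,0,0,0],[0,0,0,0,0,0]]]'

```text
clock: 2.45
position: [0.4485, 0.2146, 0.1003]
ee_rot: [-1.743, -2.612, 0.006]
force: [-0.9, -0.0, 0.0]
width: 0.655
gripper_force: 0.0
```

arm_command --targets '[[[0,0,0,0,0,0],[0,0,0,0,0,0],[0,0,0,0,0,0],[0,0,0,0,0,0],[0,0,0,0,0,0],[0,0,0,0,0,0]]]' --jaw 0.024 --newtons 4

```text
clock: 3.2
position: [0.45, 0.2157, 0.1024]
ee_rot: [1.745, 2.612, 0.001]
force: [-0.9, 0.1, 6.7]
width: 0.31
gripper_force: 4.0
```

arm_command --targets '[[[0,0,0,0,0,0],[0,0,0,0,0,0],[0,0,0,0,0,0],[0,0,0,0,0,0]]]' --jaw 0.065

```text
clock: 3.7
position: [0.4499, 0.2155, 0.1019]
ee_rot: [1.745, 2.612, -0.0]
force: [-0.1, -0.2, 0.5]
width: 0.679
gripper_force: 0.0
```

```bash
python3 go.py .4497 .2155 .095 112.75;python3 go.py .4497 .2155 .095 112.75|head -1
```

```text
t 3.7 pos [0.4499 0.2155 0.1019] yaw 22.51 tilt [-0.     -0.0001] F [-0.1 -0.2  0.5] w 0.678689109715187 q [-0.74  0.42  0.25  2.05 -0.16  0.69 -0.  ]
shift [ 0.0001 -0.0002  0.0069] turn [-1.0000e-04 -0.0000e+00 -1.5749e+00]
t 3.7 pos [0.4499 0.2155 0.1019] yaw 22.51 tilt [-0.     -0.0001] F [-0.1 -0.2  0.5] w 0.678689109715187 q [-0.74  0.42  0.25  2.05 -0.16  0.69 -0.  ]
```

arm_command --targets '[[[0,0,0,0,0,-0.175],[0,0,0,0,0,-0.175],[0,0,0,0,0,-0.175],[0,0,0,0,0,-0.175],[0,0,0,0,0,-0.175],[0,0,0,0,0,-0.175],[0,0,0,0,0,-0.175],[0,0,0,0,0,-0.175],[0,0,0,0,0,-0.175],[0,0,0.007,0,0,0]]]'

```text
clock: 4.95
position: [0.4503, 0.2155, 0.095]
ee_rot: [-0.617, 3.08, 0.001]
force: [-0.5, -0.3, 0.4]
width: 0.705
gripper_force: 0.0
```

arm_command --targets '[[[0,0,0,0,0,0],[0,0,0,0,0,0],[0,0,0,0,0,0]]]'

```text
clock: 5.32
position: [0.4499, 0.2156, 0.095]
ee_rot: [-0.618, 3.08, -0.0]
force: [-0.3, -0.3, -0.1]
width: 0.711
gripper_force: 0.0
```

```bash
python3 go.py .4499 .2155 .095 112.5
```

```text
t 5.325 pos [0.4499 0.2156 0.095 ] yaw 112.7 tilt [0.0002 0.    ] F [-0.3 -0.3 -0.1] w 0.71109830711006 q [-0.42  0.43 -0.17  2.03  0.11  0.69  1.3 ]
shift [ 0.0001 -0.0001 -0.    ] turn [-0.0001  0.0002  0.0035]
```

Now grip firmly.

arm_command --targets '[[[0,0,0,0,0,0],[0,0,0,0,0,0],[0,0,0,0,0,0],[0,0,0,0,0,0],[0,0,0,0,0,0],[0,0,0,0,0,0]]]' --jaw 0.01 --newtons 35

```text
clock: 6.08
position: [0.4499, 0.2156, 0.095]
ee_rot: [-0.62, 3.08, 0.0]
force: [-0.2, 0.6, 0.5]
width: 0.216
gripper_force: 35.0
```

arm_command --targets '[[[0,0,0,0,0,0],[0,0,-0.02,0,0,0],[0,0,-0.04,0,0,0],[0,0,-0.04,0,0,0],[0,0,0,0,0,0],[0,0,0,0,0,0]]]'

```text
clock: 6.82
position: [0.4495, 0.2151, 0.1942]
ee_rot: [0.619, -3.079, 0.001]
force: [-0.6, -0.9, -2.7]
width: 0.213
gripper_force: 35.0
```

```bash
python3 go.py .5276 -.1442 .15 -14.2; python3 - <<'E'
from m import *
d=snap('side')
cv2.imwrite('pics/side3.png',cv2.resize(d['pixels'][60:230,100:300,::-1],None,fx=3.5,fy=3.5))
E
```

```text
t 6.825 pos [0.4495 0.2151 0.1942] yaw 112.75 tilt [-0.0007 -0.0006] F [-0.6 -0.9 -2.7] w 0.21347684352489268 q [-0.4   0.3  -0.19  1.93  0.07  0.92  1.34]
shift [ 0.0668 -0.3615  0.0444] turn [-1.2000e-03 -2.0000e-04  2.2156e+00]
```

View pics/side3.png

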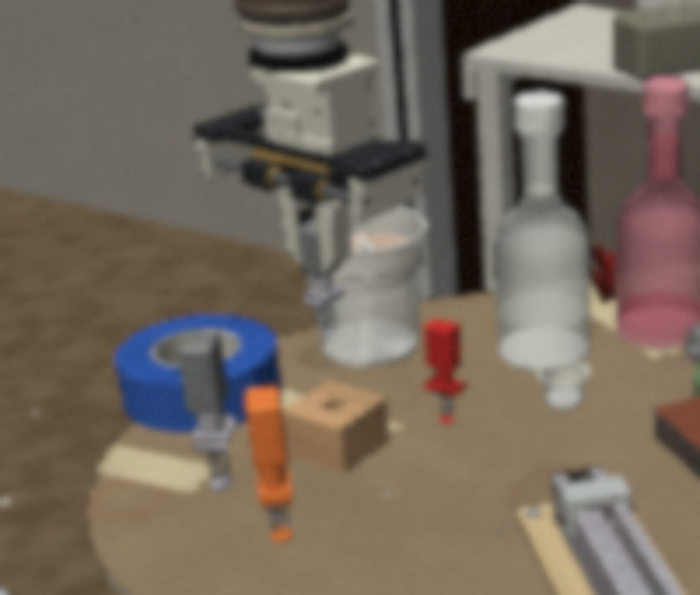

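Nut lifted cleanly: it hangs upright at about (318,270) in the crop, and the stand hole at (335,405) is empty. Next, move to above the slot.

arm_command --targets '[[[0.0095,-0.0516,0,0,0,0],[0.0095,-0.0516,0,0,0,0],[0.0095,-0.0516,0,0,0,0],[0.0095,-0.0516,0,0,0,0],[0.0095,-0.0516,0,0,0,0],[0.0095,-0.0516,0,0,0,0],[0.0095,-0.0516,0,0,0,0],[0,0,0,0,0,0.17],[0,0,0,0,0,0.17],[0,0,0,0,0,0.17]]]'

```text
clock: 8.12
position: [0.5273, -0.1434, 0.1931]
ee_rot: [-0.187, -3.133, -0.0]
force: [-0.1, -0.9, -1.1]
width: 0.214
gripper_force: 35.0
```

arm_command --targets '[[[0,0,0,0,0,0.17],[0,0,0,0,0,0.17],[0,0,0,0,0,0.17],[0,0,0,0,0,0.17],[0,0,0,0,0,0.17],[0,0,0,0,0,0.17],[0,0,0,0,0,0.17],[0,0,0,0,0,0.17],[0,0,0,0,0,0.17],[0,0,0,0,0,0.17]]]'

```text
clock: 9.38
position: [0.5273, -0.1432, 0.1933]
ee_rot: [-2.478, -1.929, 0.004]
force: [0.1, -0.1, -1.6]
width: 0.215
gripper_force: 35.0
```

arm_command --targets '[[[0,0,0,0,0,0],[0,0,0,0,0,0],[0,0,0,0,0,0]]]'

```text
clock: 9.75
position: [0.5281, -0.1434, 0.1946]
ee_rot: [-2.471, -1.939, 0.001]
force: [-0.2, 0.3, -1.8]
width: 0.218
gripper_force: 35.0
```

```bash
python3 go.py .5276 -.1441 .150 -14.2; python3 - <<'E'
from m import *
s=arm.observe()['position']
for n in('side',):
    d=snap(n);w=cloud(d);x,y,z=np.moveaxis(w,-1,0)
    # bar of nut (below tcp 42..50), foot (below 52..80), relative to TCP
    for nm,lo,hi in(('bar',-.053,-.040),('foot',-.083,-.054),('grip',-.022,.0)):
        k=(np.hypot(x-s[0],y-s[1])<.04)&(z>s[2]+lo)&(z<s[2]+hi); fit(w[k],n+nm)
        if k.any(): print(w[k][:,2].min()-s[2])
print(s)
c=d['pixels']; y0,x0=150,190
cv2.imwrite('pics/side4.png',cv2.resize(c[90:290,200:360,::-1],None,fx=3,fy=3,interpolation=cv2.INTER_CUBIC))
E
```

```text
t 9.75 pos [ 0.5281 -0.1434  0.1946] yaw -13.76 tilt [-0.0005  0.0001] F [-0.2  0.3 -1.8] w 0.21829797106646162 q [-0.19  0.38  0.48  1.86 -0.21  0.96  0.14]
shift [-0.0008 -0.0003  0.0446] turn [-0.0005  0.0001  0.0077]
sidebar 53 rect [ 528.5 -143.9] [36.6 18.9] 76.3 mean [ 524.5 -149.4] z 0.1519
-0.04797790057999182
sidefoot 37 rect [ 527.8 -143.7] [13.6 10.9] 14.9 mean [ 527.6 -144.6] z 0.1223
-0.07956453230927193
sidegrip 141 rect [ 523.2 -150.6] [21.2 56.9] 54.0 mean [ 524.6 -154. ] z 0.1867
-0.021957282754349355
[ 0.52809853 -0.14335276  0.19464253]
```

View pics/side4.png

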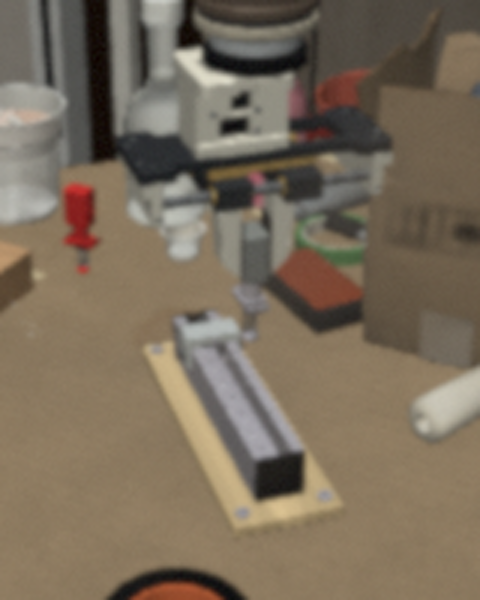

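The nut hangs above the slot at about (250,300) in the crop, with its bar lengthwise. Compared against the strut in the same view, it is about 1 mm too far to +x, so I'll correct by part of that while descending.

arm_command --targets '[[[-0.0007,-0.0007,0.02,0,0,0.008],[0,0,0.03,0,0,0],[0,0,0.025,0,0,0],[0,0,0.01,0,0,0],[0,0,0,0,0,0],[0,0,0,0,0,0],[0,0,0,0,0,0]]]'

```text
clock: 10.68
position: [0.528, -0.1439, 0.1108]
ee_rot: [2.48, 1.927, 0.002]
force: [-0.2, -0.0, -1.7]
width: 0.218
gripper_force: 35.0
```

```bash
python3 go.py .5272 -.1440 .100 -14.2; python3 - <<'E'
from m import *
s=arm.observe()['position']
d=snap('side');w=cloud(d);x,y,z=np.moveaxis(w,-1,0)
k=(np.hypot(x-s[0],y-s[1])<.03)&(z>s[2]-.053)&(z<s[2]-.040)
fit(w[k],'bar')
cv2.imwrite('pics/side5.png',cv2.resize(d['pixels'][130:260,220:330,::-1],None,fx=5,fy=4.6,interpolation=cv2.INTER_CUBIC))
E
```

```text
t 10.675 pos [ 0.528  -0.1439  0.1108] yaw -14.32 tilt [ 0.0016 -0.0001] F [-0.2 -0.  -1.7] w 0.21781510466438822 q [-0.15  0.49  0.44  1.94 -0.29  0.77  0.2 ]
shift [-0.0003 -0.0008  0.0108] turn [ 0.0016 -0.0003 -0.0021]
bar 45 rect [ 528.8 -143.9] [35.2 19.3] 73.6 mean [ 525.1 -149.6] z 0.0681
```

View pics/side5.png

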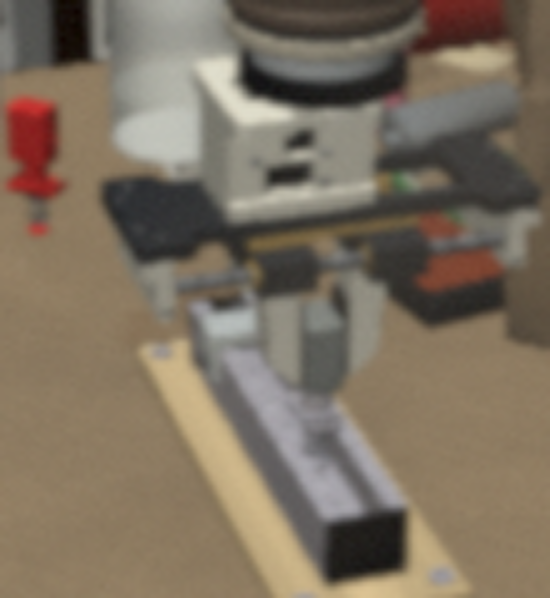

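The foot is in the slot, at about (318,440), with no contact force. Shift a further 1 mm and lower gently.

arm_command --targets '[[[0,-0.001,0.001,0,0,0],[0,0,0.002,0,0,0],[0,0,0.002,0,0,0],[0,0,0.001,0,0,0],[0,0,0.001,0,0,0],[0,0,0.001,0,0,0],[0,0,0,0,0,0]]]'

```text
clock: 11.6
position: [0.5264, -0.1436, 0.1018]
ee_rot: [-2.481, -1.927, 0.0]
force: [-1.2, 0.3, -1.4]
width: 0.217
gripper_force: 35.0
```

arm_command --targets '[[[0,0,0.001,0,0,0],[0,0,0.001,0,0,0],[0,0,0.001,0,0,0],[0,0,0,0,0,0]]]'

```text
clock: 12.1
position: [0.5265, -0.1436, 0.0988]
ee_rot: [-2.481, -1.927, 0.0]
force: [0.1, 0.2, -1.4]
width: 0.215
gripper_force: 35.0
```

In the slot, no contact force. Continue pressing.

arm_command --targets '[[[0,0,0.0015,0,0,0],[0,0,0.0015,0,0,0],[0,0,0.0015,0,0,0],[0,0,0.0015,0,0,0],[0,0,0,0,0,0]]]'

```text
clock: 12.72
position: [0.5265, -0.1436, 0.093]
ee_rot: [2.481, 1.927, 0.0]
force: [-1.0, 0.7, 2.5]
width: 0.213
gripper_force: 35.0
```

arm_command --targets '[[[0,0,0.0015,0,0,0],[0,0,0.0015,0,0,0],[0,0,0.0015,0,0,0],[0,0,0.0015,0,0,0],[0,0,0.0007,0,0,0],[0,0,0,0,0,0],[0,0,0,0,0,0]]]'

```text
clock: 13.6
position: [0.5266, -0.1435, 0.0864]
ee_rot: [2.481, 1.927, 0.001]
force: [-2.4, 1.5, 7.0]
width: 0.215
gripper_force: 35.0
```

arm_command --targets '[[[0,0,0,0,0,0.15],[0,0,0,0,0,0.15],[0,0,0,0,0,0.15],[0,0,0,0,0,0]]]'

```text
clock: 14.1
position: [0.5271, -0.1438, 0.0865]
ee_rot: [2.849, 1.321, 0.001]
force: [-0.3, 0.2, 6.2]
width: 0.215
gripper_force: 35.0
```

```bash
python3 go.py .5272 -.1440 .086 -104.2; python3 -c "
from h import *;s=arm.observe();print(s['ft_torque'])"
```

```text
t 14.1 pos [ 0.5271 -0.1438  0.0865] yaw -40.24 tilt [ 0.0011 -0.0007] F [-0.3  0.2  6.2] w 0.2154166694144706 q [-0.22  0.54  0.54  1.97 -0.41  0.74 -0.13]
shift [-0.0001  0.0002  0.0005] turn [ 1.0000e-03 -9.0000e-04  1.1164e+00]
[0.00130872 0.27402945 0.02811715]
```

arm_command --targets '[[[0,0,0.0004,0,0,0.14],[0,0,0,0,0,0.14],[0,0,0,0,0,0.14],[0,0,0,0,0,0.14],[0,0,0,0,0,0.14],[0,0,0,0,0,0.14],[0,0,0,0,0,0.14],[0,0,0,0,0,0.135],[0,0,0,0,0,0],[0,0,0,0,0,0]]]'

```text
clock: 15.35
position: [0.5273, -0.144, 0.0862]
ee_rot: [3.117, -0.383, 0.003]
force: [-0.7, 0.3, 6.9]
width: 0.219
gripper_force: 35.0
```

```bash
python3 go.py .5272 -.1440 .0905 -104.2; python3 -c "
from h import *;s=arm.observe();print(s['ft_torque'])"
```

```text
t 15.35 pos [ 0.5273 -0.144   0.0862] yaw -103.99 tilt [ 0.0016 -0.001 ] F [-0.7  0.3  6.9] w 0.2186407079513087 q [-0.41  0.64  0.86  1.99 -0.66  0.82 -1.  ]
shift [-0.0001  0.     -0.0043] turn [ 0.0006 -0.0017  0.0037]
[ 0.05803861  0.24843468 -0.00236321]
```

arm_command --targets '[[[0,0,-0.001,0,0,0.003],[0,0,-0.001,0,0,0],[0,0,-0.001,0,0,0],[0,0,0,0,0,0],[0,0,0,0,0,0]]]'

```text
clock: 15.98
position: [0.5272, -0.1439, 0.0891]
ee_rot: [3.117, -0.387, 0.002]
force: [1.3, -0.2, 5.1]
width: 0.215
gripper_force: 35.0
```

arm_command --targets '[[[0,0,-0.0005,0,0,0],[0,0,-0.0005,0,0,0],[0,0,0,0,0,0],[0,0,0,0,0,0]]]'

```text
clock: 16.48
position: [0.527, -0.1438, 0.09]
ee_rot: [3.117, -0.387, 0.002]
force: [3.6, -1.8, 4.7]
width: 0.214
gripper_force: 35.0
```

```bash
python3 go.py .5272 -.1440 .0905 -104.2
```

```text
t 16.475 pos [ 0.527  -0.1438  0.09  ] yaw -104.17 tilt [ 0.0009 -0.0006] F [ 3.6 -1.8  4.7] w 0.21420287736980473 q [-0.42  0.63  0.86  1.98 -0.65  0.83 -1.  ]
shift [ 0.0003  0.0001 -0.0005] turn [ 0.0003 -0.001   0.0005]
```

Lateral force 4 N towards +x as the groove meets the lip; ease +x by 0.6 mm and keep rising.

arm_command --targets '[[[0.0003,0,0,0,0,0],[0.0003,0,0,0,0,0],[0,0,-0.0005,0,0,0],[0,0,-0.0005,0,0,0],[0,0,0,0,0,0],[0,0,0,0,0,0]]]'

```text
clock: 17.23
position: [0.527, -0.1438, 0.0904]
ee_rot: [3.117, -0.387, -0.0]
force: [5.5, -3.0, -2.7]
width: 0.213
gripper_force: 35.0
```

```bash
python3 go.py .5272 -.1440 .0905 -104.2; python3 -c "
from h import *;s=arm.observe();print(s['ft_torque'])"
```

```text
t 17.225 pos [ 0.527  -0.1438  0.0904] yaw -104.17 tilt [-0.0003 -0.0005] F [ 5.5 -3.  -2.7] w 0.21318436934254784 q [-0.42  0.63  0.86  1.98 -0.65  0.83 -1.  ]
shift [ 0.0003  0.0002 -0.0001] turn [0.0006 0.0002 0.0006]
[-0.79090404 -1.18456685 -0.01109531]
```

arm_command --targets '[[[0,0,0.0005,0,0,0],[0,0,0,0,0,0],[0,0,0,0,0,0]]]'

```text
clock: 17.6
position: [0.527, -0.1438, 0.0903]
ee_rot: [3.118, -0.388, -0.0]
force: [3.5, -3.3, 1.8]
width: 0.214
gripper_force: 35.0
```

```bash
python3 go.py .5272 -.1440 .0905 -104.2; python3 - <<'E'
from m import *
s=arm.observe();print(s['ft_torque'])
d=snap('side');w=cloud(d);x,y,z=np.moveaxis(w,-1,0)
cv2.imwrite('pics/side6.png',cv2.resize(d['pixels'][130:260,220:330,::-1],None,fx=5,fy=4.6,interpolation=cv2.INTER_CUBIC))
E
```

```text
t 17.6 pos [ 0.527  -0.1438  0.0903] yaw -104.17 tilt [-0.     -0.0001] F [ 3.5 -3.3  1.8] w 0.2141211884907708 q [-0.42  0.63  0.86  1.98 -0.65  0.83 -1.  ]
shift [ 0.0002  0.0002 -0.0002] turn [0.0001 0.     0.0005]
[-0.74703024 -0.76092288 -0.02919972]
```

View pics/side6.png

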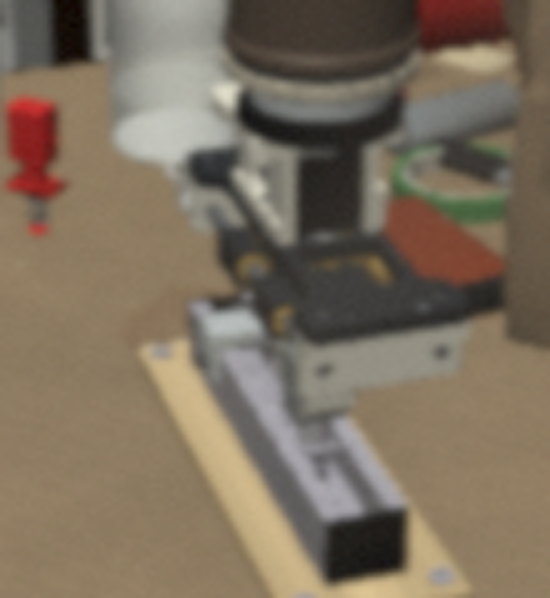

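The nut is turned across and caught: the neck is visible at about (315,430) and the grip is in line with the slot. Slide it towards the stop.

arm_command --targets '[[[0,-0.001,0,0,0,0],[0,-0.002,0,0,0,0],[0,-0.003,0,0,0,0],[0,-0.004,0,0,0,0],[0,-0.004,0,0,0,0],[0,-0.004,0,0,0,0],[0,-0.002,0,0,0,0]]]'

```text
clock: 18.52
position: [0.532, -0.1239, 0.0903]
ee_rot: [-3.117, 0.387, 0.0]
force: [-0.9, -3.1, 4.6]
width: 0.219
gripper_force: 35.0
```

```bash
python3 go.py .5272 -.1440 .0905 -104.2; python3 -c "
from h import *;s=arm.observe();print(s['ft_torque'])"
```

```text
t 18.525 pos [ 0.532  -0.1239  0.0903] yaw -104.15 tilt [-0.0001  0.0002] F [-0.9 -3.1  4.6] w 0.21852580756843937 q [-0.46  0.63  0.87  1.98 -0.65  0.83 -1.04]
shift [ 0.0003  0.0207 -0.0002] turn [-0.0002  0.0002  0.0009]
[-0.88603437  0.44773633 -0.0312489 ]
```

arm_command --targets '[[[0,-0.003,0,0,0,0],[0,-0.004,0,0,0,0],[0,-0.004,0,0,0,0],[0,-0.004,0,0,0,0],[0,-0.003,0,0,0,0],[0,-0.002,0,0,0,0],[0,0,0,0,0,0]]]'

```text
clock: 19.4
position: [0.5369, -0.1045, 0.0903]
ee_rot: [-3.117, 0.387, 0.0]
force: [-0.6, -0.7, 3.8]
width: 0.214
gripper_force: 35.0
```

arm_command --targets '[[[0,-0.002,0,0,0,0],[0,-0.002,0,0,0,0],[0,-0.002,0,0,0,0],[0,-0.002,0,0,0,0],[0,-0.001,0,0,0,0],[0,-0.001,0,0,0,0],[0,0,0,0,0,0]]]'

```text
clock: 20.27
position: [0.5389, -0.0966, 0.0903]
ee_rot: [3.116, -0.389, 0.0]
force: [-1.9, -7.4, 2.1]
width: 0.222
gripper_force: 35.0
```

```bash
python3 go.py .5272 -.1440 .0905 -104.2; python3 -c "
from h import *;s=arm.observe();print(s['ft_torque'])"
```

```text
t 20.275 pos [ 0.5389 -0.0966  0.0903] yaw -104.23 tilt [-0.0002 -0.0019] F [-1.9 -7.4  2.1] w 0.22237278996070464 q [-0.51  0.64  0.87  1.98 -0.66  0.84 -1.09]
shift [ 0.0003  0.0489 -0.0001] turn [ 0.0019 -0.0003 -0.0005]
[-1.95532612  0.55922225  0.00200239]
```

arm_command --targets '[[[0,-0.0005,0,0,0,0],[0,-0.0005,0,0,0,0],[0,0,0,0,0,0]]]'

```text
clock: 20.65
position: [0.5389, -0.0964, 0.0903]
ee_rot: [3.114, -0.39, 0.0]
force: [-1.8, -10.2, 1.2]
width: 0.217
gripper_force: 35.0
```

```bash
python3 go.py .5272 -.1440 .0905 -104.2; python3 - <<'E'
from m import *
d=snap('side')
cv2.imwrite('pics/side7.png',cv2.resize(d['pixels'][170:240,225:315,::-1],None,fx=8,fy=8,interpolation=cv2.INTER_CUBIC))
E
```

```text
t 20.65 pos [ 0.5389 -0.0964  0.0903] yaw -104.27 tilt [-0.0003 -0.0029] F [ -1.8 -10.2   1.2] w 0.2172821827009978 q [-0.51  0.64  0.87  1.98 -0.66  0.84 -1.09]
shift [ 0.0003  0.049  -0.    ] turn [ 0.0029 -0.0004 -0.0013]
```

View pics/side7.png

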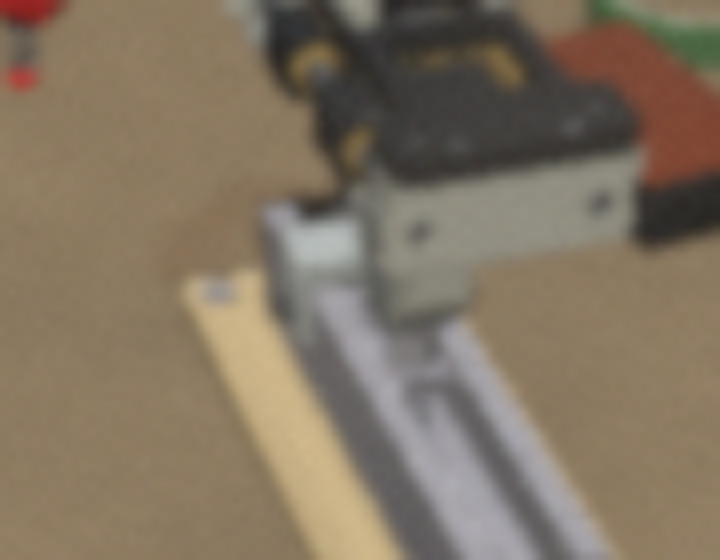

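```bash
python3 - <<'E'
from m import *
# first-look data overwritten for side; use stored top picture plus a fresh one of each
for n in('top','side'):
    d=snap(n) if n=='top' else load('side'); w=cloud(d);x,y,z=np.moveaxis(w,-1,0)
    c,s=np.cos(np.radians(75.8)),np.sin(np.radians(75.8))
    u=((x-.5362)*c+(y+.1102)*s)*1000; v=((x-.5362)*s-(y+.1102)*c)*1000
    k=(z>.060)&(z<.07)&(u>0)&(u<110)&(abs(v)<28)
    for a in range(-28,28,7):
        q=k&(v>a)&(v<a+7)
        print(n,a,q.sum(),np.sort(u[q]).round(0)[[0,1,-2,-1]] if q.sum()>3 else '')
E
```

```text
top -28 0 
top -21 0 
top -14 0 
top -7 0 
top 0 0 
top 7 0 
top 14 0 
top 21 0 
side -28 14 [53. 55. 73. 75.]
side -21 18 [53. 54. 76. 78.]
side -14 24 [ 5.  6. 76. 77.]
side -7 22 [ 5.  5. 87. 90.]
side 0 6 [ 7.  7. 83. 89.]
side 7 2 
side 14 0 
side 21 0
```

The screw contact is consistent: the crosspiece is at u 53–78, so its origin is about 65.5 and the tip offset about 44 mm. In the picture the neck at about (415,345) stands on the lips with the gripper square. Relax the push slightly, then release.

arm_command --targets '[[[0,0.0005,0,0,0,0],[0,0.0005,0,0,0,0],[0,0,0,0,0,0]]]'

```text
clock: 21.12
position: [0.5389, -0.0966, 0.0903]
ee_rot: [3.116, -0.389, 0.0]
force: [-2.0, -7.6, 2.5]
width: 0.209
gripper_force: 35.0
```

arm_command --targets '[[[0,0,0,0,0,0],[0,0,0,0,0,0],[0,0,0,0,0,0],[0,0,0,0,0,0]]]' --jaw 0.042

```text
clock: 21.62
position: [0.5393, -0.0948, 0.0902]
ee_rot: [-3.117, 0.387, 0.0]
force: [0.4, 0.6, 0.7]
width: 0.454
gripper_force: 0.0
```

arm_command --targets '[[[0,0,-0.01,0,0,0],[0,0,-0.03,0,0,0],[0,0,-0.04,0,0,0],[0,0.05,-0.03,0,0,0],[0,0.06,0,0,0,0],[0,0.06,0,0,0,0],[0,0,0,0,0,0],[0,0,0,0,0,0]]]'

```text
clock: 22.62
position: [0.4976, -0.26, 0.2006]
ee_rot: [-3.117, 0.389, -0.0]
force: [0.8, -0.3, 0.1]
width: 0.459
gripper_force: 0.0
```

```bash
python3 - <<'E'
from m import *
for n in('top','side'):
    d=snap(n);w=cloud(d);x,y,z=np.moveaxis(w,-1,0)
    c,s=np.cos(np.radians(75.8)),np.sin(np.radians(75.8))
    u=((x-.5362)*c+(y+.1102)*s)*1000; v=((x-.5362)*s-(y+.1102)*c)*1000
    k=(abs(u-14)<30)&(abs(v)<30)&(z>.075)&(z<.13)
    t=k&(z>.103)
    for nm,q in(('grip',k),('top',t)):
        if q.sum()>5: fit(w[q],n+nm); print(np.percentile(u[q],[2,98]).round(1),np.percentile(v[q],[2,98]).round(1),z[q].max())
print(arm.observe()['position'],arm.observe()['force'])
cv2.imwrite('pics/side8.png',cv2.resize(d['pixels'][150:250,220:330,::-1],None,fx=6,fy=6,interpolation=cv2.INTER_CUBIC))
E
```

```text
topgrip 80 rect [539.5 -97.6] [19.7 28.5] 74.8 mean [537.8 -97.2] z 0.1049
[ 3.4 22.2] [-14.   13.5] 0.11130732927647435
toptop 56 rect [539.4 -97.5] [19.7 27.4] 74.6 mean [540. -98.] z 0.106
[ 3.3 22.3] [-12.8  13.2] 0.11130732927647435
sidegrip 185 rect [538.2 -98.4] [22.3 28.7] 77.5 mean [ 535.7 -101.9] z 0.0961
[ 1.3 21.9] [-15.   12.7] 0.10978042605900573
sidetop 59 rect [538.9 -98.5] [19.8 27. ] 76.3 mean [537.8 -99.2] z 0.1075
[ 2.4 21.9] [-13.7  12.5] 0.10978042605900573
[ 0.49828724 -0.25861869  0.20030161] [ 0.07123361  0.89126176 -0.6948312 ]
```

View pics/side8.png

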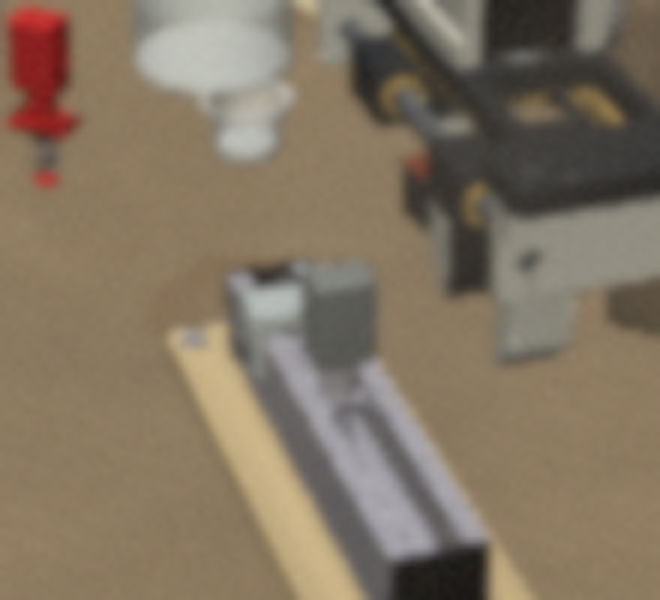

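The nut stands alone and upright in the channel at about (340,310). Its top is at z = 106.5 mm (40.5 + 66), its long side is across the channel, and it is up to the screw. The gripper is clear.

```bash
python3 -c "
from cell import arm;print(arm.sign_off())"
```

```text
the job is handed in; nothing more can be done
None
```

The nut is caught across the channel, slid up to the stop screw and released, and the job is handed in. I stopped pushing at about 10 N on the wrist, which I estimate as about 7 N on the screw after drag. After release the nut looked upright and seated; the cameras put it about 1 mm short of where it met the screw, within their accuracy and the 2 mm limit.

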